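# Roll the larger wheel into its dock

### The job

Two conveyor wheels stand on their rims on the worktop, each in front of its own dock. Roll the larger wheel along the worktop on its rim, straight into the dock in front of it, until it rests against the dock's back stop, and leave it standing there. It must roll, not slide or be lifted, and must not fall over; leave the smaller wheel where it is.

Things in the scene. Friction and masses are not known exactly. Their poses are not given: they have to be found in the camera images.
- large_wheel: larger wheel, grey plastic with steel hub: disc of diameter 80 mm, width 30 mm, about 0.35 kg, standing on its rim, free to roll. Origin at its centre, on the axle, 40 mm above the worktop; y axis = axle (x and z turn with it). It starts 155 to 180 mm short of its seat, aimed at it within about 3 degrees and 6 mm. Pushed from behind at 0.05 m/s or less it rolls; let go, it coasts 10-20 mm.
- large_wheel_hole (a point): the single dark 10 mm hole through the web of the larger wheel, 20.5 mm from the axle. At the start it is straight above the axle; it shows how far the wheel has rolled (straight below the axle after 126 mm).
- dock_large_seat (a point): seat of the dock in front of the larger wheel: where the wheel's centre must come to rest, 40 mm above the worktop. x points into the dock, y across it. Fixed aluminium dock: cheeks 32 mm high, 38 mm apart inside, from 15 mm before the seat to the stop; splayed lead-ins before them, 68 mm wide at the mouth 43 mm before the seat; the back stop's face is 40 mm beyond the seat, its top 52 mm up.
- small_wheel: smaller wheel, same materials: diameter 54 mm, width 26 mm, standing on its rim before the other dock of the same shape, to the left or right of the larger wheel. Origin at its centre, y axis = axle. To be left alone.

How it is judged:
By the outcome, as a careful person would: the job done as asked, in the order asked, and still so for the second after the job is handed in, with the robot touching nothing.
It also fails if it takes over 40 s, if anything falls off the work surface, if the arm or the gripper's body presses on something with over 40 N, if the wrist force passes 120 N, or if a joint passes its speed limit or range.

### The arm

A 6-joint arm with a two-finger parallel gripper is mounted at the origin on a cart in front of the work surface, level with it; the furniture and walls round the work are solid. World frame = base frame: x ahead of the robot, y to its left, z up, the work surface at z = 0. Lengths are in m, angles in rad, forces in N, time in s.
With the tool pointing down it reaches from about 0.2 to 0.875 m from the base axis. Payload 3.4 kg.
Tool frame: the origin (TCP) lies midway between the tips of the shut fingers; the grasp point (between the pads) lies pinch_z behind it (pinch_z is the distance from the TCP to the grasp point, in m); y points along the fingers, x is the direction in which the jaws open and shut, and the axes are right-handed (so a half turn about y gives the same grasp; the last joint's range is limited). The gripper opens to 94 mm and grips with 3 to 60 N. Pads are 16 mm wide; open, the fingers measure 119 mm over their backs; the gripper's body (75 mm by 177 mm) begins 78 mm behind the grasp point.
Start: joints at [1.078, 0.276, 1.505, -0, 1.361, -0.121], TCP at [0.209, 0.536, 0.205] pointing down, gripper open.
Joint ranges: [-2.89, 2.89], [-0.75, 2.08], [0.22, 2.7], [-1.18, 4.32], [0.11, 2.71], [-2.7, 2.7]. Speed limits (rad/s): [2.57, 2.57, 3.14, 3.14, 3.14, 3.14].

### API

Orientations are given as a unit quaternion [x, y, z, w].
In Python, from rig import sense, grab_frame, finish_job, pinch_z gives the robot as it stands.
- The arm moves only by the tool move_arm, never from a script. Its argument "commands" is a list of rows, each an object with "rotation": the turn, a rotation vector about the tool's x, y, z in rad, a list of three; "travel": the shift along the tool's x, y, z in cm, a list of three; "gripper": the finger opening in cm, from 0 to 9.4. In form: [{"rotation": [ax, ay, az], "travel": [tx, ty, tz], "gripper": gripper}, ...]. A call has 1 to 5 rows; each row shifts and turns the commanded pose from where the row before left it, along the tool's axes as they then stand; what a row does not reach is not made up. A row lasts 1/12 s, in which the tool goes at most 41.7 mm and 7.16 degrees, less where a joint would pass 70% of its speed; a pose out of reach is approached as far as the arm can. A call is refused whole if a number of a shift passes 4.17 or a number of a turn 0.125, either way. A call with a gripper value outside its range is refused whole. The fingers move at their own pace and stop on an object; "force" is the grip in N (left out, the last holds). Time passes only in rows, so rows that do not move let the fingers close. It gives the time, the measured TCP pose, the force and the opening at its end, in the units of the state.
- sense(): the state, without advancing time (a new reading comes with each control period).
- grab_frame(name): name is "side" or "top"; returns a dict with "image" (384x512x3 uint8, blue, green, red), "range_z" (384x512 float32, m along the optical axis (not along the pixel's ray), 0 where there is no reading), "K" (3x3 intrinsics, pixels), "k1" (the pictures are not rectified: a ray, as slopes to the right and down, at radius r is drawn at 1 + k1 r^2 times it, then the intrinsics apply), "cam_to_world" (4x4, takes a point from camera to world coordinates). Camera axes: x right, y up, looking along -z (the intrinsics and any distortion apply to the point x, -y, -z); pixel columns grow to the right and rows downward; lengths in m; the calibration is good to about 2 mm. A picture is of the moment at which its call begins.
- finish_job(): hands the job in, once; it reports no verdict.
The state is a dict: "t": time; "q": joint angles; "joint_vel": joint speeds; "effort": joint torques, N m; "tool_pos": TCP position; "ee_rot": TCP orientation; "ft_force": force on the tool from outside, world axes, zero at the start; "wrist_torque": the same for the moment, N m; "grip_width": finger opening in m.
Only numpy, scipy, OpenCV 4.12 (cv2) and the standard library are available. Lean on these libraries where they do the work, as an engineer would, in place of code of your own. Each camera call takes 0.05 s, during which the arm holds its last target.

## Working session

There is one attempt and no reset: what is moved stays moved. The work goes in short steps, Python scripts to look and compute and a tool call to move; the robot and the scene stay as the last step left them, time stands still between calls to the robot, and variables do not carry over. Pictures are saved under pics/ and viewed, and the job is handed in when it is done.

Besides the shell and the picture viewer there is one more tool, called after "Request:" as name([rows], argument=value, ...), one row to a line, values as JSON. move_arm: Moves the arm, as the interface text tells. Its arguments: {"type":"object","properties":{"commands":{"type":"array"},"force":{"type":"number"}},"required":["commands"]}

```bash
mkdir -p pics
cat > h.py <<'E'
import numpy as np, cv2
from rig import sense, grab_frame, finish_job, pinch_z
def grab(name,tag):
    f=grab_frame(name); np.savez(f'pics/{tag}.npz',**{k:np.array(v) for k,v in f.items()}); cv2.imwrite(f'pics/{tag}.png',f['image']); return f
def load(tag): return dict(np.load(f'pics/{tag}.npz'))
def ray(f,u,v):
    K=f['K'];k=float(f['k1'])
    p=cv2.undistortPoints(np.array([[[u,v]]],float),K,np.array([k,0,0,0,0.]))[0,0]
    d=np.array([p[0],-p[1],-1.]);T=f['cam_to_world'];return T[:3,3],T[:3,:3]@d
def onz(f,u,v,z):
    o,d=ray(f,u,v);return o+d*(z-o[2])/d[2]
def dep(f,u,v):
    o,d=ray(f,u,v);r=f['range_z'][int(round(v)),int(round(u))];return o+d*r
E
python3 - <<'E'
from h import *
for n in('top','side'):
    f=grab(n,n+'0');print(n,f['K'],f['k1'],f['cam_to_world'])
s=sense();print(s,pinch_z)
E
```

```text
top [[435.33657119   0.         250.48843761]
 [  0.         435.33657119 192.64848614]
 [  0.           0.           1.        ]] 0.018964388615474528 [[ 0.01266403  0.98923868 -0.14576161  0.41895298]
 [-0.99942387  0.01711315  0.02930983  0.1130152 ]
 [ 0.03148885  0.14530646  0.98888548  0.92748879]
 [ 0.          0.          0.          1.        ]]
side [[361.47360514   0.         258.54933491]
 [  0.         361.47360514 191.24484623]
 [  0.           0.           1.        ]] 0.02721666939527013 [[ 0.88802848  0.20022396 -0.41390311  0.1934284 ]
 [-0.45917116  0.33955952 -0.82089048 -0.58625987]
 [-0.0238172   0.9190265   0.39347559  0.4103958 ]
 [ 0.          0.          0.          1.        ]]
{'t': 0.1, 'q': array([ 1.07799484e+00,  2.76521883e-01,  1.50598033e+00, -2.36108891e-05,
        1.36069866e+00, -1.21013459e-01]), 'joint_vel': array([-6.95577854e-05, -2.11203344e-03, -3.01124198e-03,  3.56792989e-04,
       -1.38824974e-03,  3.34172131e-04]), 'effort': array([ 8.84887122e-04, -4.05454051e+01, -2.37779224e+01,  7.03461072e-02,
        2.99059530e-02, -5.34854712e-05]), 'tool_pos': array([0.20866963, 0.53526404, 0.20470731]), 'ee_rot': array([ 0.58406619,  0.39847343, -0.39947538, -0.58352809]), 'ft_force': array([-1.08235975, -0.36165723, -0.04424523]), 'wrist_torque': array([ 0.0255623 ,  0.04958663, -0.00906175]), 'grip_width': 0.09398935399511733} 0.0188
```

View images.

View pics/top0.png

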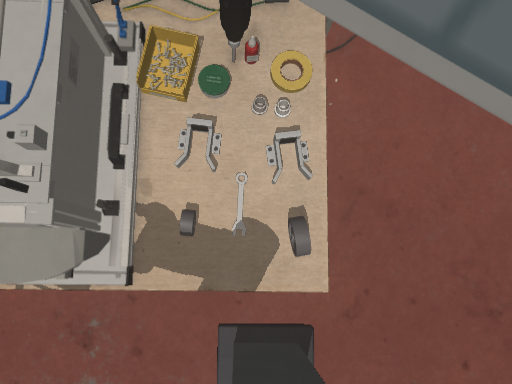

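View pics/side0.png

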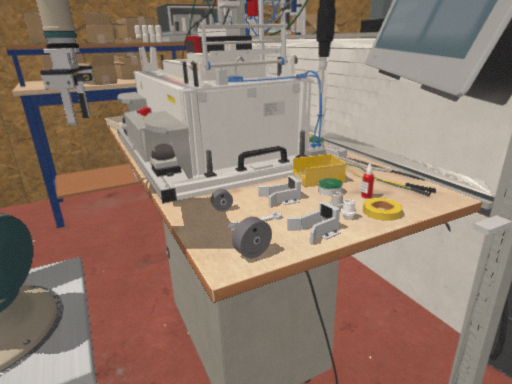

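Run:
```python
from h import *
f=load('top0');im=f['image']
cv2.imwrite('pics/tc.png',cv2.resize(im[120:270,240:340],None,fx=5.2,fy=4*1,interpolation=cv2.INTER_CUBIC)[:, :] if 0 else cv2.resize(im[120:270,230:350],None,fx=4,fy=4,interpolation=cv2.INTER_CUBIC))
g=load('side0');cv2.imwrite('pics/sc.png',cv2.resize(g['image'][170:270,200:360],None,fx=5,fy=5,interpolation=cv2.INTER_CUBIC))
# table depth check
for u,v in((260,260),(260,180),(320,200),(300,236),(289,150),(235,25),(235,50)): print(u,v,dep(f,u,v).round(4))
for u,v in((190,220),(252,238)): print(u,v,dep(g,u,v).round(4))
```

```text
260 260 [0.4126 0.0637 0.0015]
260 180 [0.5832 0.0654 0.0027]
320 200 [ 5.422e-01 -6.470e-02  5.000e-04]
300 236 [ 0.4603 -0.0096  0.0797]
289 150 [0.6511 0.0025 0.0018]
235 25 [0.7008 0.1198 0.4262]
235 50 [0.7202 0.1206 0.3219]
190 220 [ 0.3978  0.1971 -0.0005]
252 238 [ 0.4577 -0.0283  0.0467]
```

View pics/tc.png

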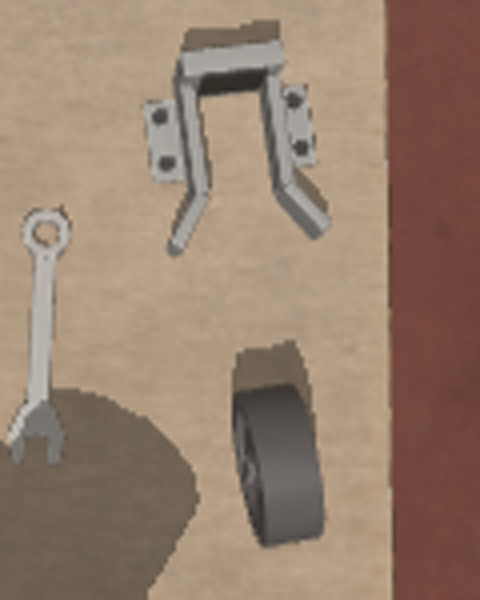

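View pics/sc.png

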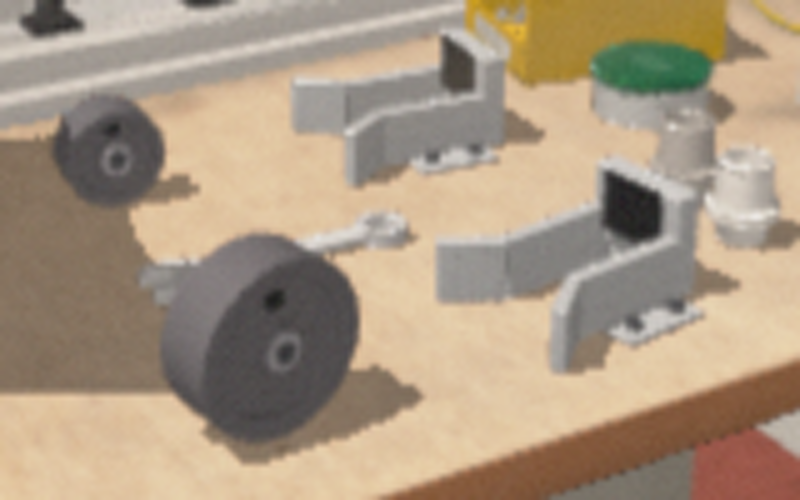

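```bash
cat >> h.py <<'E'
def cloud(f,box):
    u0,u1,v0,v1=box;U,V=np.meshgrid(np.arange(u0,u1),np.arange(v0,v1))
    p=cv2.undistortPoints(np.stack([U.ravel(),V.ravel()],1)[:,None].astype(float),f['K'],np.array([float(f['k1']),0,0,0,0]))[:,0]
    r=f['range_z'][v0:v1,u0:u1].ravel().astype(float);ok=r>0
    d=np.stack([p[:,0],-p[:,1],-np.ones(len(p))],1)*r[:,None]
    T=f['cam_to_world'];return (d@T[:3,:3].T+T[:3,3])[ok], np.stack([U.ravel(),V.ravel()],1)[ok]
from scipy.optimize import least_squares
def fitwheel(gs,boxes,R=.04,W=.03,guess=(.45,-.01,.04,0)):
    """fit cylinder with horizontal axle to clouds (surface distance)"""
    P=[]
    for g,b in zip(gs,boxes):
        p,_=cloud(g,b);m=(p[:,2]>.008)&(np.hypot(p[:,0]-guess[0],p[:,1]-guess[1])<.055)&(p[:,2]<.09);P.append(p[m])
    n=[len(p) for p in P]
    def res(x,P):
        a=np.array([-np.sin(x[3]),np.cos(x[3]),0]);d=P-x[:3];y=d@a;rad=np.linalg.norm(d-np.outer(y,a),axis=1)
        e1=rad-R;e2=np.abs(y)-W/2
        return np.where((e1>0)&(e2>0),np.hypot(e1,e2),np.maximum(e1,e2))
    out=[]
    for sel in [np.vstack(P)]+P:
        s=least_squares(res,guess,args=(sel,),loss='soft_l1',f_scale=.0015);out.append((s.x,np.sqrt(np.mean(s.fun**2)) ,len(sel)))
    return out
E
python3 - <<'E'
from h import *
np.set_printoptions(suppress=True,precision=4)
f=load('top0');g=load('side0')
for o in fitwheel([f,g],[(280,320,200,265),(225,280,210,262)]): print(o[0],np.degrees(o[0][3]),o[1],o[2])
for o in fitwheel([f,g],[(170,205,200,245),(205,240,180,215)],.027,.026,(.48,.24,.027,0)): print(o[0],np.degrees(o[0][3]),o[1],o[2])
p,_=cloud(f,(255,325,115,190))
import sys
for lo,hi in((.02,.04),(.042,.065)):
    q=p[(p[:,2]>lo)&(p[:,2]<hi)];print(lo,len(q),q.min(0),q.max(0))
    for x in np.arange(.56,.72,.01):
        s=q[(q[:,0]>=x)&(q[:,0]<x+.01)]
        if len(s): print(round(x,3),len(s),np.sort(s[:,1].round(3))[::max(1,len(s)//10)], s[:,2].mean().round(4))
E
```

```text
[ 0.4638 -0.0114  0.0394  0.2051] 11.751900843492239 0.002398222722968369 1945
[ 0.4631 -0.0136  0.0399  0.18  ] 10.312008456011274 0.0013000715996154778 740
[ 0.4643 -0.0104  0.0389  0.2184] 12.515425863832975 0.002540061690505225 1205
[ 0.4887  0.2163  0.0266 -0.0587] -3.3617053293212575 0.0022289010631549974 735
[ 0.4882  0.2156  0.0269 -0.0688] -3.941749151768499 0.0011662889446160116 382
[ 0.4898  0.2166  0.0256 -0.0541] -3.1010323958862323 0.00281660700197822 353
0.02 436 [ 0.5759 -0.0425  0.0201] [0.7242 0.0412 0.0399]
0.57 11 [0.033 0.035 0.035 0.036 0.037 0.037 0.037 0.039 0.04  0.041 0.041] 0.0281
0.58 31 [-0.043 -0.04  -0.036  0.029  0.031  0.033  0.034  0.036  0.036  0.038
  0.04 ] 0.0309
0.59 52 [-0.042 -0.038 -0.036 -0.034 -0.032 -0.03  -0.028  0.025  0.027  0.031
  0.033] 0.0307
0.6 51 [-0.034 -0.03  -0.026 -0.025 -0.023 -0.021 -0.019  0.023  0.025  0.027
  0.029] 0.0306
0.61 43 [-0.024 -0.021 -0.019 -0.018 -0.017 -0.016  0.023  0.025  0.027  0.029
  0.029] 0.0303
0.62 42 [-0.022 -0.021 -0.019 -0.017 -0.016 -0.015  0.023  0.025  0.027  0.029
  0.032] 0.0305
0.63 44 [-0.022 -0.019 -0.017 -0.015 -0.014 -0.013  0.027  0.027  0.03   0.031
  0.033] 0.0311
0.64 39 [-0.02  -0.017 -0.017 -0.015 -0.013 -0.012 -0.012  0.027  0.029  0.032
  0.032  0.034  0.035] 0.0302
0.65 46 [-0.018 -0.017 -0.015 -0.013 -0.011 -0.01   0.027  0.029  0.031  0.034
  0.034  0.036] 0.0307
0.66 68 [-0.017 -0.014 -0.011 -0.009 -0.003  0.005  0.011  0.018  0.025  0.03
  0.036  0.038] 0.0315
0.67 3 [0.038 0.038 0.038] 0.0348
0.042 226 [ 0.6594 -0.0148  0.0423] [0.6821 0.0377 0.0556]
0.65 3 [0.021 0.025 0.026] 0.0484
0.66 106 [-0.015 -0.004  0.     0.005  0.01   0.014  0.019  0.023  0.027  0.031
  0.036] 0.0503
0.67 110 [-0.015 -0.01  -0.006 -0.002  0.004  0.008  0.013  0.019  0.025  0.029] 0.0521
0.68 7 [-0.015 -0.012 -0.011 -0.008 -0.006 -0.004  0.014] 0.0514
```

```bash
cat > dock.py <<'E'
from h import *
np.set_printoptions(suppress=True,precision=4)
f=load('top0');g=load('side0')
for name,fr,b in(('top',f,(255,325,115,190)),('side',g,(285,345,200,245))):
    p,_=cloud(fr,b)
    q=p[(p[:,2]>.042)&(p[:,2]<.058)&(p[:,0]>.63)]
    print(name,len(q),'stop top z',np.percentile(q[:,2],[10,50,90]))
    c=q[:,:2].mean(0);print('stop mean',c)
    w=np.linalg.eigh(np.cov(q[:,:2].T))[1][:,1];w*=np.sign(w[1]);print('stop dir yaw',np.degrees(np.arctan2(-w[0],w[1])))
    r=cv2.minAreaRect(q[:,:2].astype(np.float32)*1000);print(r)
    for it in range(2):
        yaw=np.radians(11) if it==0 else yaw
        e=np.array([np.cos(yaw),np.sin(yaw)]);n=np.array([-e[1],e[0]])
        d=p[:,:2]-c;s=d@e;t=d@n
        m=(p[:,2]>.027)&(p[:,2]<.035)&(s>-.055)&(s<-.012)
        L=m&(t>.014)&(t<.035);R=m&(t<-.014)&(t>-.035)
        out=[]
        for M in(L,R):
            if M.sum()<5: continue
            k=np.polyfit(s[M],t[M],1);out.append(k);print(' cheek',M.sum(),'slope deg',np.degrees(np.arctan(k[0])),'t at -40',np.polyval(k,-.04),'range',np.percentile(t[M]-np.polyval(k,s[M]),[3,97]),'z',p[M,2].mean())
        if len(out)==2: yaw=yaw+np.arctan((out[0][0]+out[1][0])/2)
    print('yaw',np.degrees(yaw),'centre off',[np.polyval(k,-.045) for k in out])
    fr_=(p[:,2]>.042)&(p[:,2]<.058)&(abs(t)<.025)
    print('stop s range',np.percentile(s[fr_],[2,10,50,90,98]))
E
python3 dock.py
```

```text
top 226 stop top z [0.0483 0.0516 0.0538]
stop mean [0.6702 0.0114]
stop dir yaw 8.175591203584888
((670.8057250976562, 11.031230926513672), (19.181577682495117, 53.678165435791016), 7.173901081085205)
 cheek 78 slope deg -3.116299170625968 t at -40 0.024697603768501657 range [-0.004   0.0037] z 0.03143304864362335
 cheek 81 slope deg -3.0988604247871523 t at -40 -0.02107705250881061 range [-0.004   0.0037] z 0.03127462240904337
 cheek 78 slope deg 0.4446626692491083 t at -40 0.022408419428086954 range [-0.004   0.0038] z 0.031437575155301
 cheek 80 slope deg -0.6282996581002374 t at -40 -0.023122406277140458 range [-0.004   0.0037] z 0.0312523466607051
yaw 7.800593585387931 centre off [np.float64(0.022369614510809155), np.float64(-0.023067574590654366)]
stop s range [-0.0086 -0.0078 -0.0002  0.0072  0.0089]
side 140 stop top z [0.0433 0.0499 0.0513]
stop mean [0.6704 0.0056]
stop dir yaw 8.76258178601689
((695.0923461914062, 6.400382995605469), (53.27778625488281, 71.29985046386719), 83.29090118408203)
 cheek 43 slope deg -3.8640883947639004 t at -40 0.027726622093041095 range [-0.003  0.005] z 0.030016017814204175
 cheek 48 slope deg -1.7400071459982345 t at -40 -0.0187184099971477 range [-0.0029  0.0041] z 0.029787735365678386
 cheek 45 slope deg -0.07202710932737917 t at -40 0.025777049493745652 range [-0.0033  0.0052] z 0.029997621305810736
 cheek 52 slope deg 1.0727377044766202 t at -40 -0.020220179326793937 range [-0.0033  0.0053] z 0.029813013801030457
yaw 8.697393730071262 centre off [np.float64(0.025783335048099012), np.float64(-0.020313804291688584)]
stop s range [-0.0076 -0.0067 -0.0015  0.0077  0.0097]
```

```bash
cat >> h.py <<'E'
def proj(f,P):
    P=np.atleast_2d(P);T=np.linalg.inv(f['cam_to_world']);c=P@T[:3,:3].T+T[:3,3]
    c=c*[1,-1,-1]
    return cv2.projectPoints(c.reshape(-1,1,3),np.zeros(3),np.zeros(3),f['K'],np.array([float(f['k1']),0,0,0,0]))[0][:,0]
def wheelpts(x,R=.04,W=.03,n=60):
    a=np.array([-np.sin(x[3]),np.cos(x[3]),0]);e=np.array([np.cos(x[3]),np.sin(x[3]),0]);t=np.linspace(0,2*np.pi,n,endpoint=False)
    c=np.array([x[0],x[1],R]);ring=np.outer(np.cos(t),e)*R+np.outer(np.sin(t),[0,0,1])*R
    return np.vstack([c+ring+a*W/2,c+ring-a*W/2])
E
python3 - <<'E'
from h import *
np.set_printoptions(suppress=True,precision=4)
f=load('top0');g=load('side0')
print(proj(f,[.209,.536,.205]),proj(g,[.209,.536,.205]))
p,_=cloud(f,(0,512,0,384))
a=np.array([.209,.536]);b=np.array([.36,-.03])
for t in np.linspace(0,1,15):
    c=a+t*(b-a);m=np.hypot(*(p[:,:2]-c).T)<.1
    print(c, p[m,2].max() if m.any() else None, m.sum())
for u,v in((40,250),(25,185),(60,100),(110,130),(20,140),(90,265)):print(u,v,dep(f,u,v))
E
```

```text
[[-43.6624 393.1273]] [[ 79.2047 120.6656]]
[0.209 0.536] -0.8338628819234741 1979
[0.2198 0.4956] -0.8348310713222129 1867
[0.2306 0.4551] -0.8348310713222129 1732
[0.2414 0.4147] -0.8339307340482107 1597
[0.2521 0.3743] 0.002472003685554003 1481
[0.2629 0.3339] 0.040363946698439235 1523
[0.2737 0.2934] 0.041616554726352284 1720
[0.2845 0.253 ] 0.005345309581853419 1948
[0.2953 0.2126] 0.00630850336029487 2210
[0.3061 0.1721] 0.00630850336029487 2500
[0.3169 0.1317] 0.00630850336029487 2816
[0.3276 0.0913] 0.00630850336029487 3152
[0.3384 0.0509] 0.005283400400467153 3496
[0.3492 0.0104] 0.07941251236700075 3843
[ 0.36 -0.03] 0.08186897779644464 3443
40 250 [0.4261 0.4354 0.1935]
25 185 [0.5177 0.4197 0.2949]
60 100 [0.6623 0.3981 0.2514]
110 130 [0.6604 0.364  0.0949]
20 140 [0.5752 0.4151 0.3293]
90 265 [0.3992 0.4034 0.0399]
```

```bash
cat > sil.py <<'E'
from h import *
import sys
np.set_printoptions(suppress=True,precision=4)
f=load('top0');g=load('side0')
big={}
for name,fr,b in(('top',f,(278,322,205,265)),('side',g,(222,282,205,265))):
    im=fr['image'][b[2]:b[3],b[0]:b[1]]
    # mask: low saturation & darkish
    hsv=cv2.cvtColor(im,cv2.COLOR_BGR2HSV)
    cv2.imwrite(f'pics/m_{name}.png',cv2.resize(np.hstack([im,cv2.cvtColor(((hsv[...,1]<60)*255).astype(np.uint8),cv2.COLOR_GRAY2BGR)]),None,fx=6,fy=6,interpolation=cv2.INTER_NEAREST))
E
python3 sil.py
python3 - <<'E'
import cv2,numpy as np
a=cv2.imread('pics/m_top.png');b=cv2.imread('pics/m_side.png')
h=max(a.shape[0],b.shape[0]);a,b=[cv2.copyMakeBorder(i,0,h-i.shape[0],0,0,cv2.BORDER_CONSTANT) for i in(a,b)]
c=np.hstack([a,b]);cv2.imwrite('pics/m.png',cv2.resize(c,(800,int(c.shape[0]*800/c.shape[1]))))
E
```

```text
(no output)
```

View pics/m.png

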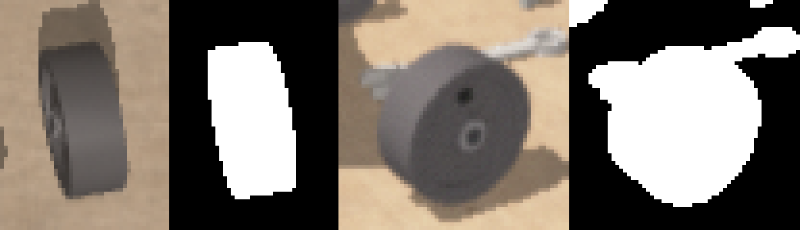

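```bash
cat >> h.py <<'E'
def silfit(frs,guess=(.4635,-.012,.18),R=.04,W=.03,dbg=None):
    cons=[]
    for fr,b,vmax in frs:
        im=fr['image'][b[2]:b[3],b[0]:b[1]];hsv=cv2.cvtColor(cv2.resize(im,None,fx=4,fy=4,interpolation=cv2.INTER_CUBIC),cv2.COLOR_BGR2HSV)
        m=((hsv[...,1]<62)&(hsv[...,2]<vmax)).astype(np.uint8)
        m=cv2.morphologyEx(m,cv2.MORPH_CLOSE,np.ones((25,25),np.uint8));m=cv2.morphologyEx(m,cv2.MORPH_OPEN,np.ones((41,41),np.uint8))
        n,l,s,_=cv2.connectedComponentsWithStats(m);k=1+np.argmax(s[1:,4]);m=(l==k).astype(np.uint8)
        c=max(cv2.findContours(m,cv2.RETR_EXTERNAL,cv2.CHAIN_APPROX_NONE)[0],key=len)[:,0].astype(float)
        cons.append(((c+.5)/4-.5+[b[0],b[2]])[::3])
    def res(x):
        r=[]
        for (fr,b,_),c in zip(frs,cons):
            h=cv2.convexHull(proj(fr,wheelpts([x[0],x[1],R,x[2]],R,W)).astype(np.float32))
            r+=[cv2.pointPolygonTest(h,(float(u),float(v)),True) for u,v in c]
        return np.array(r)
    s=least_squares(res,guess,loss='soft_l1',f_scale=.7,x_scale=[.01,.01,.1],diff_step=1e-3)
    return s.x,np.sqrt(np.mean(s.fun**2)),cons
E
python3 - <<'E'
from h import *
np.set_printoptions(suppress=True,precision=4)
f=load('top0');g=load('side0')
T=(f,(278,322,205,265),140);S=(g,(222,282,205,265),140)
for fr in([T],[S],[T,S]):
  for y in (.1,.2):
    x,e,_=silfit(fr,(.4635,-.012,y));print(x,np.degrees(x[2]),e)
# axle / hole points from side image crop: hub(284,353)/5+..., hole (273,300)
for u,v in((284/5+200-.4,353/5+170-.4),(273/5+200-.4,300/5+170-.4)):print(dep(g,u,v))
E
```

```text
[ 0.4633 -0.0128  0.1497] 8.57783703849652 0.37554862540505507
[ 0.4633 -0.0128  0.1497] 8.577869897071992 0.3755440725993817
[ 0.4635 -0.0123  0.1603] 9.181710212828325 1.2689304382399227
[ 0.4635 -0.0124  0.1634] 9.362795719525824 1.2710835300827676
[ 0.4633 -0.0128  0.152 ] 8.710930623867343 0.9516728430831422
[ 0.4633 -0.0128  0.1522] 8.720602677228545 0.9517361786661109
[ 0.4672 -0.0282  0.0388]
[ 0.4651 -0.0241  0.0614]
```

```bash
cat > ov.py <<'E'
from h import *
import sys
def overlay(fr,b,sc,seat,out,wheel=None):
    x,y,yaw=seat;e=np.array([np.cos(yaw),np.sin(yaw),0]);n=np.array([-e[1],e[0],0]);o=np.array([x,y,0])
    im=cv2.resize(fr['image'][b[2]:b[3],b[0]:b[1]],None,fx=sc,fy=sc,interpolation=cv2.INTER_CUBIC)
    def L(P,col,close=False):
        q=(proj(fr,np.array(P))-[b[0],b[2]]+.5)*sc;cv2.polylines(im,[np.round(q).astype(int)],close,col,1,cv2.LINE_AA)
    P=lambda s,t,z:o+e*s+n*t+np.array([0,0,z])
    for sg in(1,-1): L([P(.04,.019*sg,.032),P(-.015,.019*sg,.032),P(-.043,.034*sg,.032)],(0,0,255))
    L([P(.04,-.025,.052),P(.04,.025,.052)],(255,0,0))
    if wheel is not None:
        q=(proj(fr,wheelpts([wheel[0],wheel[1],.04,wheel[2]]))-[b[0],b[2]]+.5)*sc
        for k in(q[:60],q[60:]):cv2.polylines(im,[np.round(k).astype(int)],True,(0,255,0),1,cv2.LINE_AA)
    cv2.imwrite(out,im)
E
python3 - <<'E'
from ov import *
s=(.622,.0038,np.radians(8));w=(.4633,-.0128,.152)
overlay(load('top0'),(250,330,120,265),4,s,'pics/o1.png',w)
overlay(load('side0'),(225,345,190,262),4,s,'pics/o2.png',w)
a=cv2.imread('pics/o1.png');b=cv2.imread('pics/o2.png');b=cv2.copyMakeBorder(b,0,a.shape[0]-b.shape[0],0,0,0);cv2.imwrite('pics/o.png',np.hstack([a,b]))
E
```

```text
(no output)
```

View pics/o.png

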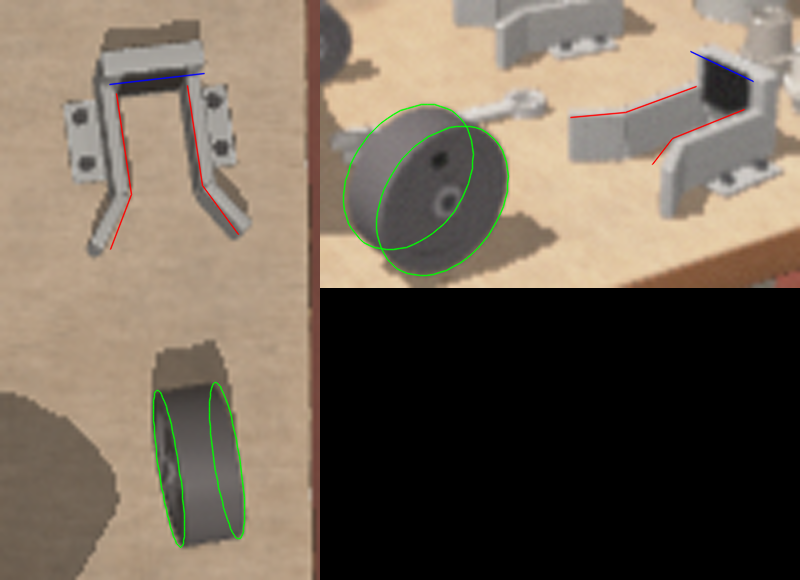

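```bash
cat >> h.py <<'E'
from scipy.spatial.transform import Rotation as Ro
def plan(tx,ty,tz,yaw,flip=None,s=None):
    """print total local shift (cm) from current and total local rotation vector (rad) to target, tool y down, tool z along +-heading"""
    s=s or sense();R=Ro.from_quat(s['ee_rot']);p=np.array(s['tool_pos'])
    e=np.array([np.cos(yaw),np.sin(yaw),0]);best=None
    for sg in(1,-1):
        Z=sg*e;Y=np.array([0,0,-1.]);X=np.cross(Y,Z);Rt=Ro.from_matrix(np.stack([X,Y,Z],1));rv=(R.inv()*Rt).as_rotvec()
        if best is None or np.linalg.norm(rv)<np.linalg.norm(best[0]): best=(rv,sg,Rt)
    d=np.array([tx,ty,tz])-p
    return dict(rv=best[0],sg=best[1],local_cm=R.inv().apply(d)*100,target_local_cm=best[2].inv().apply(d)*100,axes=R.as_matrix())
E
python3 - <<'E'
from h import *
np.set_printoptions(suppress=True,precision=4)
print(plan(.391,-.0237,.2,.15))
E
```

```text
{'rv': array([-0.0006, -0.5218, -0.0015]), 'sg': -1, 'local_cm': array([-45.4532,   0.537 , -37.2934]), 'target_local_cm': array([-57.9935,   0.4707,  -9.6752]), 'axes': array([[ 0.3633, -0.0007, -0.9317],
       [ 0.9317, -0.0014,  0.3633],
       [-0.0016, -1.    ,  0.0002]])}
```

Request:
move_arm([
  {"rotation": [0, 0, 0], "travel": [-2.0, 0, -1.6], "gripper": 0.6},
  {"rotation": [0, 0, 0], "travel": [-3.0, 0, -2.5], "gripper": 0.6},
  {"rotation": [0, 0, 0], "travel": [-3.0, 0, -2.5], "gripper": 0.6},
  {"rotation": [0, 0, 0], "travel": [-3.0, 0, -2.5], "gripper": 0.6},
  {"rotation": [0, 0, 0], "travel": [-3.0, 0, -2.5], "gripper": 0.6},
], force=10)

```text
t: 0.52
tool_pos: [0.2659, 0.3613, 0.205]
ee_rot: [0.584, 0.399, -0.4, -0.583]
ft_force: [1.2, 0.5, -0.6]
grip_width: 0.0641
```

Request:
move_arm([
  {"rotation": [0, 0, 0], "travel": [-3.0, 0, -2.5], "gripper": 0.6},
  {"rotation": [0, 0, 0], "travel": [-3.0, 0, -2.5], "gripper": 0.6},
  {"rotation": [0, 0, 0], "travel": [-3.0, 0, -2.5], "gripper": 0.6},
  {"rotation": [0, 0, 0], "travel": [-3.0, 0, -2.5], "gripper": 0.6},
  {"rotation": [0, 0, 0], "travel": [-3.0, 0, -2.5], "gripper": 0.6},
])

```text
t: 0.93
tool_pos: [0.3279, 0.1762, 0.2054]
ee_rot: [0.584, 0.399, -0.399, -0.584]
ft_force: [1.5, 0.1, 0.6]
grip_width: 0.0305
```

Request:
move_arm([
  {"rotation": [0, 0, 0], "travel": [-3.0, 0, -2.5], "gripper": 0.6},
  {"rotation": [0, 0, 0], "travel": [-3.0, 0, -2.5], "gripper": 0.6},
  {"rotation": [0, 0, 0], "travel": [-3.0, 0, -2.5], "gripper": 0.6},
  {"rotation": [0, 0, 0], "travel": [-2.0, 0, -1.6], "gripper": 0.6},
  {"rotation": [0, 0, 0], "travel": [0, 0, 0], "gripper": 0.6},
])

```text
t: 1.35
tool_pos: [0.3744, 0.0383, 0.2053]
ee_rot: [0.586, 0.397, -0.398, -0.584]
ft_force: [-0.0, 1.1, -0.9]
grip_width: 0.0063
```

Request:
move_arm([
  {"rotation": [0, -0.104, 0], "travel": [0, 0, 0], "gripper": 0.6},
  {"rotation": [0, -0.104, 0], "travel": [0, 0, 0], "gripper": 0.6},
  {"rotation": [0, -0.104, 0], "travel": [0, 0, 0], "gripper": 0.6},
  {"rotation": [0, -0.104, 0], "travel": [0, 0, 0], "gripper": 0.6},
  {"rotation": [0, -0.104, 0], "travel": [0, 0, 0], "gripper": 0.6},
])

```text
t: 1.77
tool_pos: [0.3722, 0.0434, 0.2052]
ee_rot: [0.46, 0.537, -0.537, -0.461]
ft_force: [-0.1, 0.2, -0.6]
grip_width: 0.0064
```

Run:
```python
from h import *
np.set_printoptions(suppress=True,precision=4)
s=sense();print(s['t'],s['q'],s['tool_pos'],s['grip_width'],s['ft_force']);print(plan(.391,-.0237,.03,.15))
```

```text
1.7667 [-0.0711 -0.0335  1.8746  0.0008  1.3015 -1.7959] [0.3722 0.0434 0.2052] 0.0064286459643991874 [-0.109   0.1557 -0.5713]
{'rv': array([-0.0008,  0.0038,  0.001 ]), 'sg': -1, 'local_cm': array([-6.9307, 17.5092, -0.8419]), 'target_local_cm': array([-6.9106, 17.5166, -0.8536]), 'axes': array([[-0.1532, -0.001 , -0.9882],
       [ 0.9882,  0.0008, -0.1532],
       [ 0.001 , -1.    ,  0.0008]])}
```

Request:
move_arm([
  {"rotation": [0, 0.004, 0], "travel": [-2.5, 1.0, -0.4], "gripper": 0.6},
  {"rotation": [0, 0, 0], "travel": [-2.5, 3.0, -0.4], "gripper": 0.6},
  {"rotation": [0, 0, 0], "travel": [-1.9, 3.4, 0], "gripper": 0.6},
  {"rotation": [0, 0, 0], "travel": [0, 4.0, 0], "gripper": 0.6},
  {"rotation": [0, 0, 0], "travel": [0, 3.0, 0], "gripper": 0.6},
])

```text
t: 2.18
tool_pos: [0.3898, -0.0243, 0.0594]
ee_rot: [-0.463, -0.534, 0.534, 0.464]
ft_force: [-0.6, -0.1, -1.2]
grip_width: 0.0059
```

Request:
move_arm([
  {"rotation": [0, 0, 0], "travel": [0, 2.0, 0], "gripper": 0.6},
  {"rotation": [0, 0, 0], "travel": [0, 1.1, 0], "gripper": 0.6},
  {"rotation": [0, 0, 0], "travel": [0, 0, 0], "gripper": 0.6},
  {"rotation": [0, 0, 0], "travel": [0, 0, 0], "gripper": 0.6},
])

```text
t: 2.52
tool_pos: [0.3902, -0.0238, 0.0301]
ee_rot: [-0.462, -0.535, 0.535, 0.463]
ft_force: [0.4, -0.1, 0.4]
grip_width: 0.0057
```

Run:
```python
from ov import *
np.set_printoptions(suppress=True,precision=4)
f=grab('top','top1');g=grab('side','side1')
s=sense();print(s['t'],s['q'],s['tool_pos'],s['grip_width'],s['ft_force']);print(plan(.391,-.0237,.03,.15))
cv2.imwrite('pics/v1.png',np.hstack([cv2.resize(f['image'][120:290,230:350],None,fx=3,fy=3),cv2.resize(g['image'][130:265,190:340][:, :],None,fx=2.7,fy=510/135)]))
```

```text
2.6167 [-0.2401  0.1935  2.1347  0.0004  0.8118 -1.9559] [ 0.3916 -0.0243  0.0312] 0.005760372905943302 [ 0.3726  0.2989 -0.2585]
{'rv': array([ 0.0016, -0.0052, -0.0004]), 'sg': -1, 'local_cm': array([0.0731, 0.1221, 0.0546]), 'target_local_cm': array([0.0733, 0.1222, 0.054 ]), 'axes': array([[-0.1443,  0.0016, -0.9895],
       [ 0.9895, -0.0001, -0.1443],
       [-0.0004, -1.    , -0.0016]])}
```

View pics/v1.png

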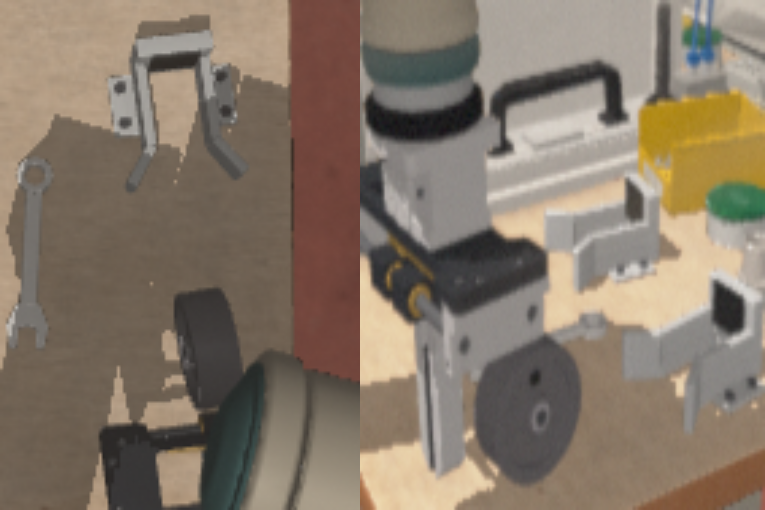

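Request:
move_arm([
  {"rotation": [0, 0.006, 0], "travel": [0, 0, -0.5], "gripper": 0.6},
  {"rotation": [0, 0, 0], "travel": [0, 0, -0.6], "gripper": 0.6},
  {"rotation": [0, 0, 0], "travel": [0, 0, -0.4], "gripper": 0.6},
  {"rotation": [0, 0, 0], "travel": [0, 0, -0.3], "gripper": 0.6},
  {"rotation": [0, 0, 0], "travel": [0, 0, -0.2], "gripper": 0.6},
])

```text
t: 3.03
tool_pos: [0.4117, -0.0219, 0.0308]
ee_rot: [0.465, 0.534, -0.533, -0.464]
ft_force: [-0.4, 0.2, -0.2]
grip_width: 0.0061
```

Request:
move_arm([
  {"rotation": [0, 0, 0], "travel": [0, 0, -0.2], "gripper": 0.6},
  {"rotation": [0, 0, 0], "travel": [0, 0, -0.2], "gripper": 0.6},
  {"rotation": [0, 0, 0], "travel": [0, 0, -0.2], "gripper": 0.6},
  {"rotation": [0, 0, 0], "travel": [0, 0, -0.2], "gripper": 0.6},
  {"rotation": [0, 0, 0], "travel": [0, 0, -0.2], "gripper": 0.6},
])

```text
t: 3.45
tool_pos: [0.4207, -0.0205, 0.0304]
ee_rot: [0.464, 0.533, -0.533, -0.464]
ft_force: [-0.1, -0.6, 1.0]
grip_width: 0.0059
```

```bash
cat > chk.py <<'E'
from ov import *
import sys
np.set_printoptions(suppress=True,precision=4)
n=sys.argv[1]
f=grab('top','top'+n);g=grab('side','side'+n)
s=sense();print(s['t'],s['tool_pos'],s['ft_force'],plan(.5,0,.03,.14)['rv'])
cv2.imwrite(f'pics/v{n}.png',np.hstack([cv2.resize(f['image'][110:270,240:340],None,fx=3.7,fy=3.7,interpolation=cv2.INTER_CUBIC),cv2.resize(g['image'][175:275,215:345],None,fx=3.2,fy=5.92,interpolation=cv2.INTER_CUBIC)[:592]]))
E
python3 chk.py 2
```

```text
3.55 [ 0.4211 -0.0205  0.0305] [-0.2272 -0.2066  0.0581] [ 0.0005 -0.0019 -0.0001]
```

View pics/v2.png

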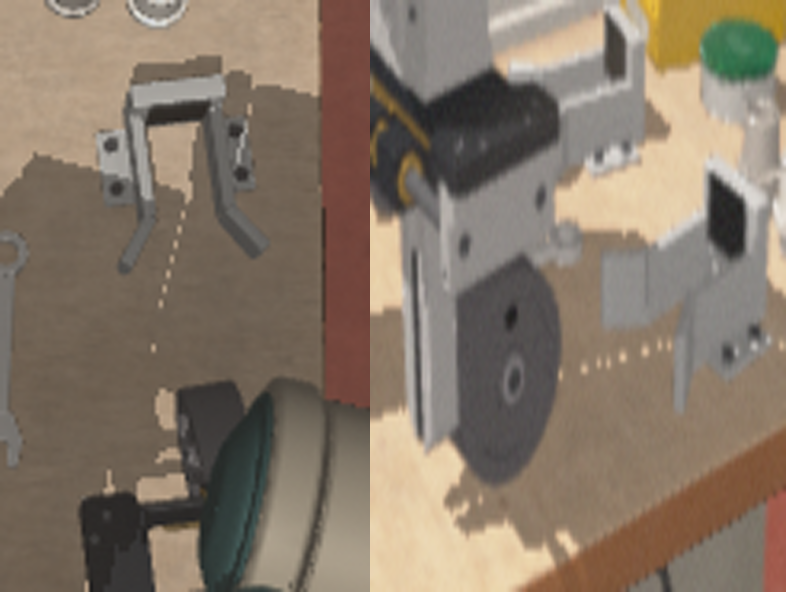

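Request:
move_arm([
  {"rotation": [0, 0, 0], "travel": [0, 0, -0.2], "gripper": 0.6},
  {"rotation": [0, 0, 0], "travel": [0, 0, -0.25], "gripper": 0.6},
  {"rotation": [0, 0, 0], "travel": [0, 0, -0.3], "gripper": 0.6},
  {"rotation": [0, 0, 0], "travel": [0, 0, -0.3], "gripper": 0.6},
  {"rotation": [0, 0, 0], "travel": [0, 0, -0.3], "gripper": 0.6},
])

```text
t: 3.97
tool_pos: [0.4345, -0.0186, 0.0305]
ee_rot: [0.464, 0.533, -0.533, -0.464]
ft_force: [-1.0, 0.6, -0.1]
grip_width: 0.0058
```

Request:
move_arm([
  {"rotation": [0, 0, 0], "travel": [0, 0, -0.3], "gripper": 0.6},
  {"rotation": [0, 0, 0], "travel": [0, 0, -0.3], "gripper": 0.6},
  {"rotation": [0, 0, 0], "travel": [0, 0, -0.3], "gripper": 0.6},
  {"rotation": [0, 0, 0], "travel": [0, 0, -0.3], "gripper": 0.6},
  {"rotation": [0, 0, 0], "travel": [0, 0, -0.3], "gripper": 0.6},
])

```text
t: 4.38
tool_pos: [0.4491, -0.0165, 0.0305]
ee_rot: [0.464, 0.533, -0.533, -0.464]
ft_force: [-0.8, 0.1, -0.4]
grip_width: 0.0059
```

Request:
move_arm([
  {"rotation": [0, 0, 0], "travel": [0, 0, -0.3], "gripper": 0.6},
  {"rotation": [0, 0, 0], "travel": [0, 0, -0.3], "gripper": 0.6},
  {"rotation": [0, 0, 0], "travel": [0, 0, -0.3], "gripper": 0.6},
  {"rotation": [0, 0, 0], "travel": [0, 0, -0.3], "gripper": 0.6},
  {"rotation": [0, 0, 0], "travel": [0, 0, -0.3], "gripper": 0.6},
])

```text
t: 4.8
tool_pos: [0.464, -0.0144, 0.0305]
ee_rot: [0.464, 0.533, -0.533, -0.464]
ft_force: [0.6, -0.8, 0.1]
grip_width: 0.0058
```

```bash
python3 chk.py 3
```

```text
4.9 [ 0.4644 -0.0145  0.0305] [-0.5443  0.1728  0.1256] [ 0.0008 -0.0017 -0.0001]
```

View pics/v3.png

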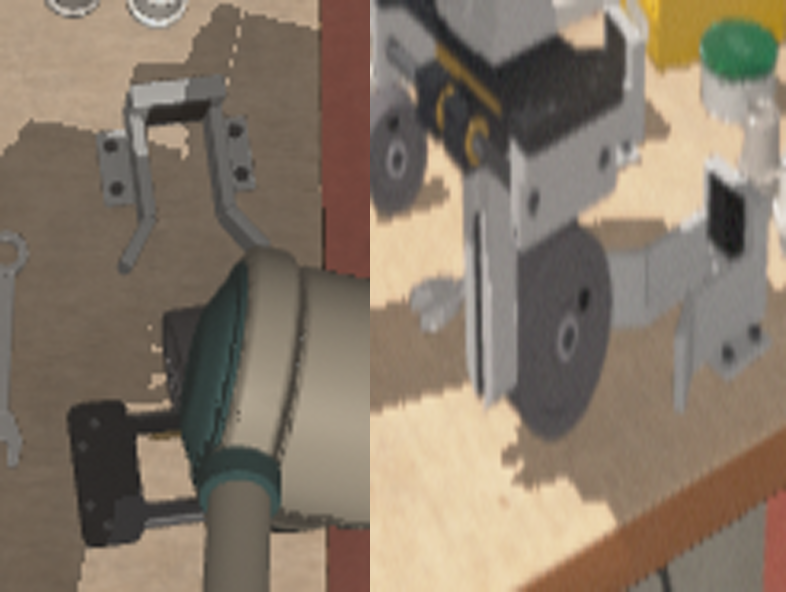

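Run:
```python
from h import *
np.set_printoptions(suppress=True,precision=4)
g=load('side0')
e=np.array([np.cos(.14),np.sin(.14)]);n=np.array([-e[1],e[0]]);S=np.array([.622,.004])
for u,v in((256.4,240.2),(215+(512-370)/3.2-.4,175+380/5.92-.4),(215+(567-370)/3.2-.4,175+336/5.92-.4)):
    p=onz(g,u,v,.04)[:2]+.015*n;print(p,(p-S)@e,(p-S)@n)
```

```text
[ 0.4643 -0.0151] -0.15883602538498193 0.0031323586615283165
[ 0.4712 -0.0128] -0.15165823584918975 0.004432776768869197
[ 0.5158 -0.0039] -0.106299736361713 0.00701968866598571
```

Request:
move_arm([
  {"rotation": [0, 0, 0], "travel": [0.05, 0, -0.3], "gripper": 0.6},
  {"rotation": [0, 0, 0], "travel": [0.05, 0, -0.3], "gripper": 0.6},
  {"rotation": [0, 0, 0], "travel": [0.05, 0, -0.3], "gripper": 0.6},
  {"rotation": [0, 0, 0], "travel": [0.05, 0, -0.3], "gripper": 0.6},
  {"rotation": [0, 0, 0], "travel": [0.05, 0, -0.3], "gripper": 0.6},
])

```text
t: 5.32
tool_pos: [0.4785, -0.0098, 0.0305]
ee_rot: [0.464, 0.533, -0.533, -0.464]
ft_force: [0.7, -0.2, -1.3]
grip_width: 0.0061
```

Request:
move_arm([
  {"rotation": [0, 0, 0], "travel": [0.05, 0, -0.3], "gripper": 0.6},
  {"rotation": [0, 0, 0], "travel": [0.05, 0, -0.3], "gripper": 0.6},
  {"rotation": [0, 0, 0], "travel": [0.05, 0, -0.3], "gripper": 0.6},
  {"rotation": [0, 0, 0], "travel": [0, 0, -0.3], "gripper": 0.6},
  {"rotation": [0, 0, 0], "travel": [0, 0, -0.3], "gripper": 0.6},
])

```text
t: 5.73
tool_pos: [0.4931, -0.0063, 0.0304]
ee_rot: [0.464, 0.533, -0.533, -0.464]
ft_force: [-0.6, -0.7, 0.4]
grip_width: 0.0058
```

```bash
python3 chk.py 4
```

```text
5.8333 [ 0.4936 -0.0064  0.0305] [-0.6562 -0.454   0.6566] [ 0.0008 -0.0016 -0.0001]
```

View pics/v4.png

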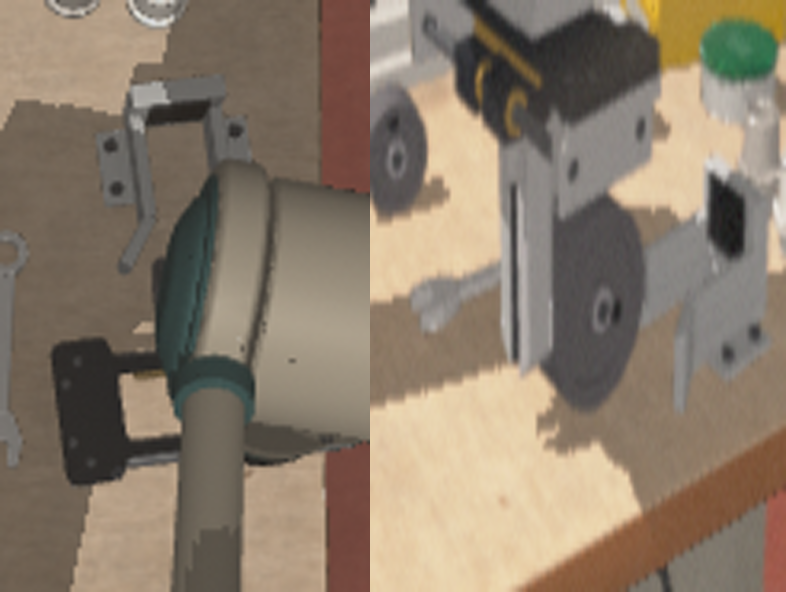

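Run:
```python
from h import *
np.set_printoptions(suppress=True,precision=4)
g=load('side0')
e=np.array([np.cos(.14),np.sin(.14)]);n=np.array([-e[1],e[0]]);S=np.array([.622,.004])
u,v=(215+(604-370)/3.2-.4,175+308/5.92-.4)
p=onz(g,u,v,.04)[:2]+.015*n;print(p,(p-S)@e,(p-S)@n)
f=load('top4');cv2.imwrite('pics/t4.png',cv2.resize(f['image'][125:220,260:320],None,fx=6,fy=6,interpolation=cv2.INTER_CUBIC))
P,px=cloud(f,(270,300,170,205));m=(P[:,2]>.01)&(P[:,2]<.09);print(np.c_[px[m],P[m]][::6])
```

```text
[0.547  0.0015] -0.07466110373826872 0.00797047925965808
[[278.     170.       0.5999   0.0294   0.0328]
 [279.     171.       0.5973   0.0275   0.0351]
 [276.     173.       0.5929   0.0337   0.035 ]
 [277.     174.       0.5916   0.0313   0.0312]
 [278.     175.       0.5889   0.0294   0.0341]
 [274.     177.       0.5848   0.0377   0.0327]
 [275.     178.       0.5829   0.0355   0.0315]
 [276.     179.       0.5812   0.0332   0.0295]
 [276.     180.       0.579    0.0332   0.0298]
 [275.     181.       0.5764   0.0355   0.0325]
 [274.     182.       0.5756   0.0369   0.0245]
 [281.     183.       0.5725   0.0228   0.0315]
 [281.     185.       0.5695   0.0221   0.0239]
 [282.     187.       0.5648   0.0203   0.0271]
 [282.     191.       0.5577   0.0193   0.0177]]
```

View pics/t4.png

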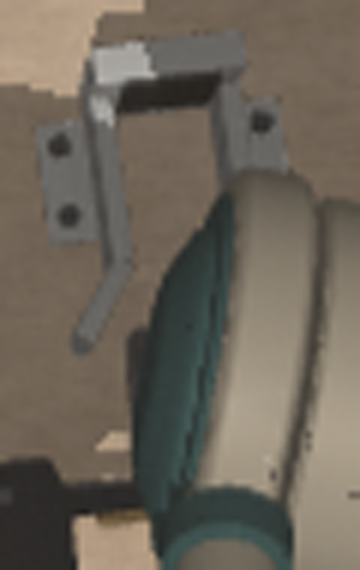

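Request:
move_arm([
  {"rotation": [0, 0, 0], "travel": [0, 0, -0.25], "gripper": 0.6},
  {"rotation": [0, 0, 0], "travel": [0, 0, -0.25], "gripper": 0.6},
  {"rotation": [0, 0, 0], "travel": [0, 0, -0.25], "gripper": 0.6},
  {"rotation": [0, 0, 0], "travel": [0, 0, -0.25], "gripper": 0.6},
  {"rotation": [0, 0, 0], "travel": [0, 0, -0.25], "gripper": 0.6},
])

```text
t: 6.25
tool_pos: [0.5052, -0.0046, 0.0305]
ee_rot: [-0.464, -0.533, 0.533, 0.464]
ft_force: [-0.2, -0.1, 0.5]
grip_width: 0.0058
```

Request:
move_arm([
  {"rotation": [0, 0, 0], "travel": [0, 0, -0.25], "gripper": 0.6},
  {"rotation": [0, 0, 0], "travel": [0, 0, -0.25], "gripper": 0.6},
  {"rotation": [0, 0, 0], "travel": [0, 0, -0.25], "gripper": 0.6},
])

```text
t: 6.5
tool_pos: [0.5115, -0.0034, 0.0303]
ee_rot: [-0.463, -0.533, 0.534, 0.465]
ft_force: [-3.1, 0.1, 1.8]
grip_width: 0.006
```

```bash
python3 chk.py 5
```

```text
6.6 [ 0.5121 -0.0035  0.0303] [-2.4543  1.1959  1.5395] [-0.0015 -0.0017  0.0005]
```

View pics/v5.png

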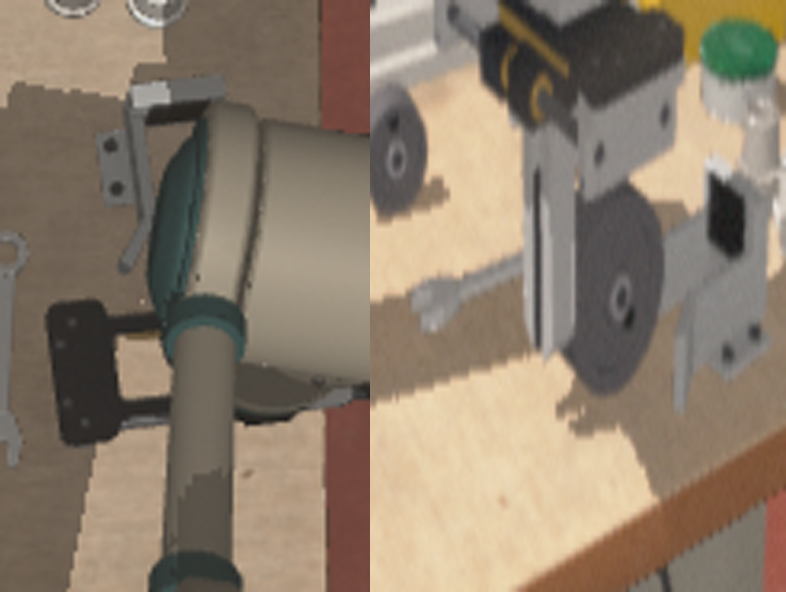

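Request:
move_arm([
  {"rotation": [0, 0.02, 0], "travel": [0.05, 0, -0.15], "gripper": 0.6},
  {"rotation": [0, 0.02, 0], "travel": [0.05, 0, -0.15], "gripper": 0.6},
  {"rotation": [0, 0.02, 0], "travel": [0, 0, -0.15], "gripper": 0.6},
  {"rotation": [0, 0, 0], "travel": [0, 0, -0.15], "gripper": 0.6},
])

```text
t: 6.93
tool_pos: [0.5172, -0.0019, 0.0304]
ee_rot: [-0.48, -0.518, 0.52, 0.481]
ft_force: [-6.9, -1.1, 4.7]
grip_width: 0.0054
```

```bash
python3 chk.py 6
```

```text
7.0333 [ 0.5189 -0.0021  0.0305] [-2.0888 -0.3956  1.2074] [ 0.0008 -0.0621 -0.0002]
```

View pics/v6.png

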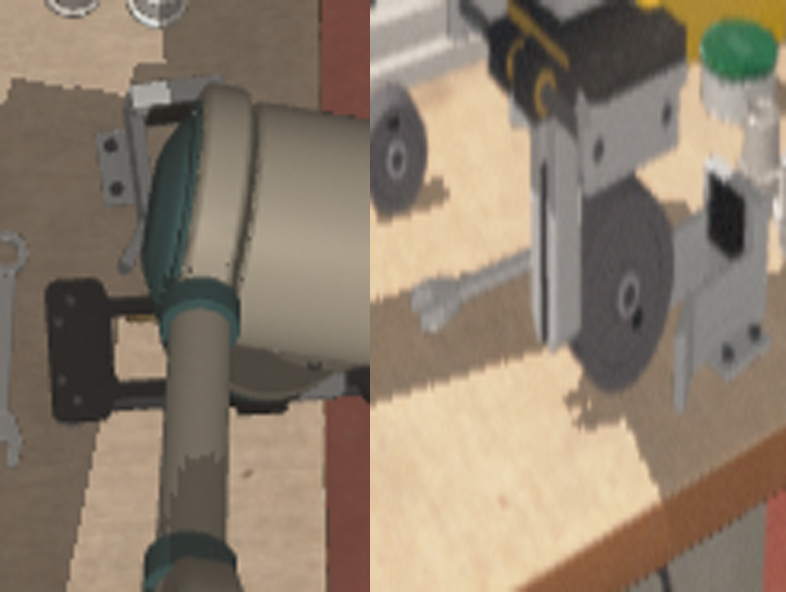

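Request:
move_arm([
  {"rotation": [0, 0, 0], "travel": [0, 0, -0.15], "gripper": 0.6},
  {"rotation": [0, 0, 0], "travel": [0, 0, -0.15], "gripper": 0.6},
  {"rotation": [0, 0, 0], "travel": [0, 0, -0.15], "gripper": 0.6},
  {"rotation": [0, 0, 0], "travel": [0, 0, -0.15], "gripper": 0.6},
  {"rotation": [0, 0, 0], "travel": [0, 0, -0.15], "gripper": 0.6},
])

```text
t: 7.45
tool_pos: [0.5265, -0.0015, 0.0305]
ee_rot: [0.48, 0.519, -0.519, -0.48]
ft_force: [-1.6, -0.4, 1.3]
grip_width: 0.0062
```

```bash
python3 chk.py 7
```

```text
7.55 [ 0.5269 -0.0015  0.0305] [ 0.1125 -0.7765 -0.4509] [ 0.0016 -0.0619 -0.0002]
```

View pics/v7.png

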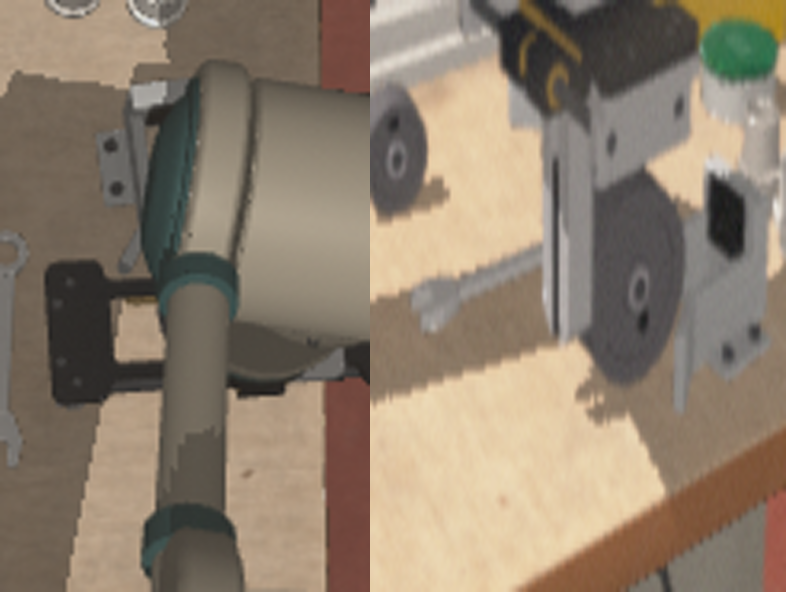

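Request:
move_arm([
  {"rotation": [0, 0, 0], "travel": [0, 0, -0.2], "gripper": 0.6},
  {"rotation": [0, 0, 0], "travel": [0, 0, -0.2], "gripper": 0.6},
  {"rotation": [0, 0, 0], "travel": [0, 0, -0.2], "gripper": 0.6},
  {"rotation": [0, 0, 0], "travel": [0, 0, -0.2], "gripper": 0.6},
  {"rotation": [0, 0, 0], "travel": [0, 0, -0.2], "gripper": 0.6},
])

```text
t: 7.97
tool_pos: [0.5362, -0.0006, 0.0305]
ee_rot: [0.48, 0.519, -0.519, -0.48]
ft_force: [-0.7, 0.6, 0.6]
grip_width: 0.0061
```

```bash
python3 chk.py 8
```

```text
8.0667 [ 0.5371 -0.0007  0.0305] [0.7762 0.2912 0.1183] [ 0.0018 -0.0618 -0.0002]
```

View pics/v8.png

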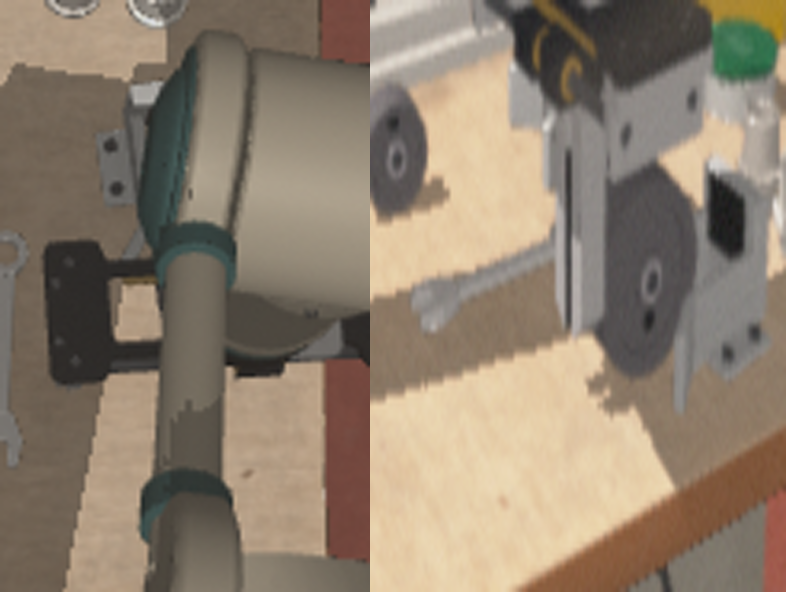

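Request:
move_arm([
  {"rotation": [0, 0, 0], "travel": [-0.03, 0, -0.2], "gripper": 0.6},
  {"rotation": [0, 0, 0], "travel": [-0.03, 0, -0.2], "gripper": 0.6},
  {"rotation": [0, 0, 0], "travel": [-0.03, 0, -0.2], "gripper": 0.6},
  {"rotation": [0, 0, 0], "travel": [-0.03, 0, -0.2], "gripper": 0.6},
  {"rotation": [0, 0, 0], "travel": [0, 0, -0.2], "gripper": 0.6},
])

```text
t: 8.48
tool_pos: [0.5462, -0.0011, 0.0305]
ee_rot: [0.48, 0.519, -0.519, -0.48]
ft_force: [-0.4, -0.7, 0.5]
grip_width: 0.0061
```

```bash
python3 chk.py 9
```

```text
8.5833 [ 0.547  -0.0011  0.0305] [-0.74   -0.0463 -0.4037] [ 0.0016 -0.0619 -0.0002]
```

View pics/v9.png

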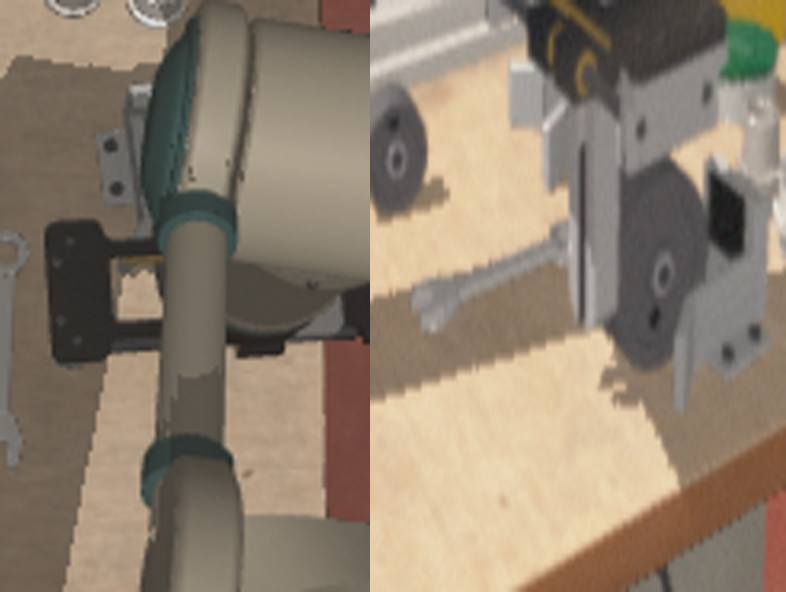

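Request:
move_arm([
  {"rotation": [0, 0, 0], "travel": [-0.02, 0, -0.2], "gripper": 0.6},
  {"rotation": [0, 0, 0], "travel": [-0.02, 0, -0.2], "gripper": 0.6},
  {"rotation": [0, 0, 0], "travel": [-0.02, 0, -0.2], "gripper": 0.6},
  {"rotation": [0, 0, 0], "travel": [-0.02, 0, -0.2], "gripper": 0.6},
  {"rotation": [0, 0, 0], "travel": [0, 0, -0.2], "gripper": 0.6},
])

```text
t: 9.0
tool_pos: [0.5564, -0.0011, 0.0305]
ee_rot: [0.48, 0.519, -0.519, -0.48]
ft_force: [-0.7, -0.2, 0.8]
grip_width: 0.006
```

```bash
python3 chk.py 10
```

```text
9.1 [ 0.5571 -0.0011  0.0306] [0.1904 0.4205 0.2628] [ 0.0017 -0.0618 -0.0002]
```

View pics/v10.png

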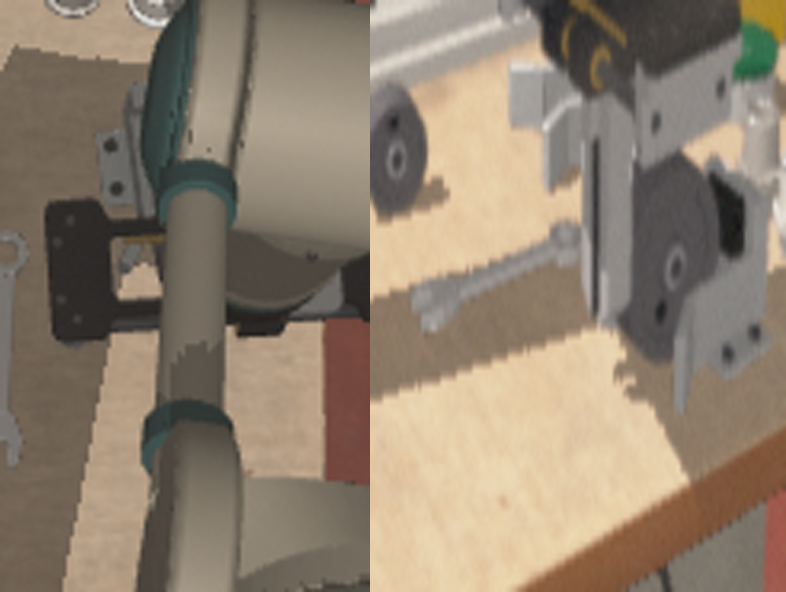

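Request:
move_arm([
  {"rotation": [0, 0, 0], "travel": [0, 0, -0.2], "gripper": 0.6},
  {"rotation": [0, 0, 0], "travel": [0, 0, -0.2], "gripper": 0.6},
  {"rotation": [0, 0, 0], "travel": [0, 0, -0.2], "gripper": 0.6},
  {"rotation": [0, 0, 0], "travel": [0, 0, -0.2], "gripper": 0.6},
  {"rotation": [0, 0, 0], "travel": [0, 0, -0.2], "gripper": 0.6},
])

```text
t: 9.52
tool_pos: [0.5662, -0.0002, 0.0305]
ee_rot: [0.48, 0.519, -0.519, -0.48]
ft_force: [-0.9, -0.0, 1.9]
grip_width: 0.0057
```

```bash
python3 chk.py 11
```

```text
9.6167 [ 0.5668 -0.0003  0.0305] [-0.2775  0.5362  0.2497] [ 0.0012 -0.0618 -0.0001]
```

View pics/v11.png

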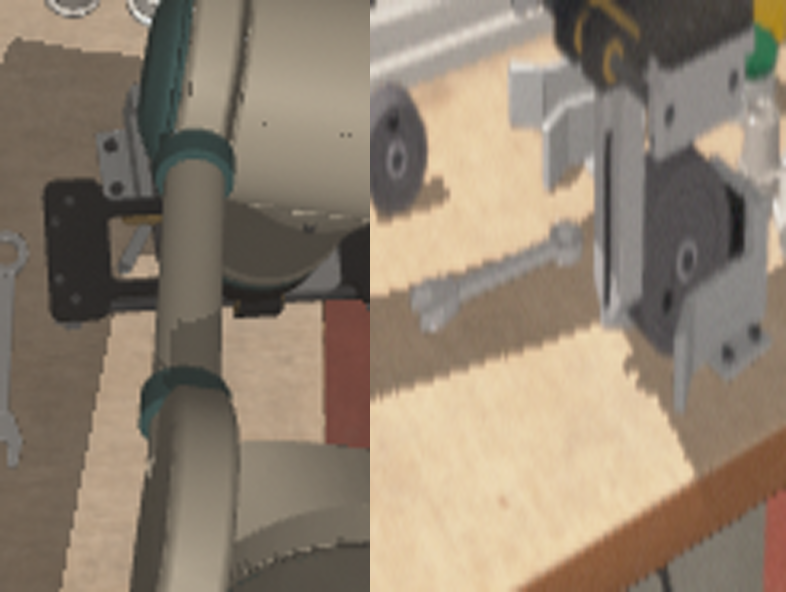

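Request:
move_arm([
  {"rotation": [0, 0, 0], "travel": [0, 0, -0.15], "gripper": 0.6},
  {"rotation": [0, 0, 0], "travel": [0, 0, -0.15], "gripper": 0.6},
  {"rotation": [0, 0, 0], "travel": [0, 0, -0.15], "gripper": 0.6},
])

```text
t: 9.87
tool_pos: [0.5704, 0.0001, 0.0305]
ee_rot: [-0.48, -0.519, 0.519, 0.48]
ft_force: [-0.6, -0.4, 1.3]
grip_width: 0.0061
```

Request:
move_arm([
  {"rotation": [0, 0, 0], "travel": [0, 0, -0.15], "gripper": 0.6},
  {"rotation": [0, 0, 0], "travel": [0, 0, -0.15], "gripper": 0.6},
])

```text
t: 10.03
tool_pos: [0.5731, 0.0003, 0.0304]
ee_rot: [-0.48, -0.519, 0.519, 0.48]
ft_force: [-3.3, -1.1, 2.7]
grip_width: 0.0059
```

```bash
python3 chk.py 12
```

```text
10.1333 [0.573  0.0003 0.0304] [-1.5156 -0.7755  1.2771] [-0.0012 -0.0617  0.0001]
```

View pics/v12.png

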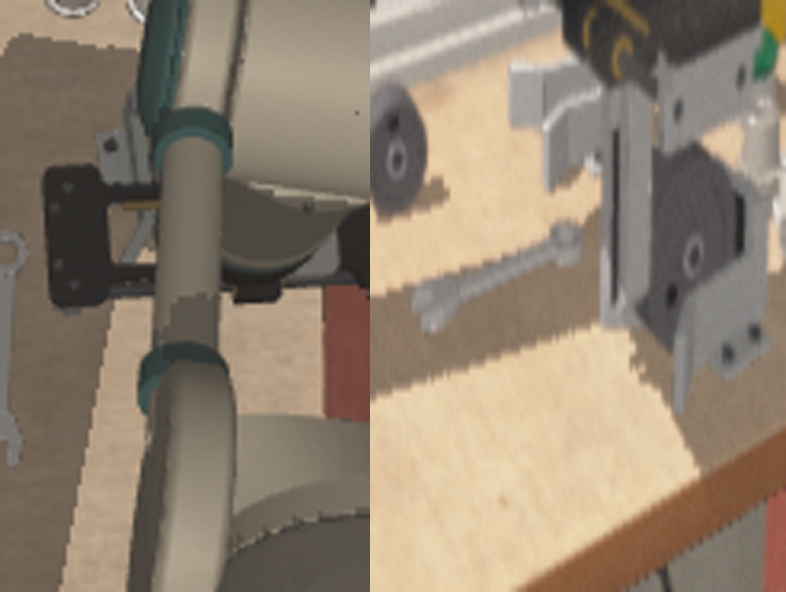

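Request:
move_arm([
  {"rotation": [0, 0, 0], "travel": [0, 0, -0.1], "gripper": 0.6},
  {"rotation": [0, 0, 0], "travel": [0, 0, -0.1], "gripper": 0.6},
])

```text
t: 10.3
tool_pos: [0.5732, 0.0002, 0.0303]
ee_rot: [-0.479, -0.518, 0.52, 0.481]
ft_force: [-6.2, -1.3, 5.5]
grip_width: 0.0063
```

Run:
```python
from ov import *
s=sense();print(s['tool_pos'],s['ft_force'])
g=load('side12');cv2.imwrite('pics/z12.png',cv2.resize(g['image'][190:245,280:345],None,fx=10,fy=10,interpolation=cv2.INTER_CUBIC))
```

```text
[5.73158771e-01 2.49422755e-04 3.03323539e-02] [-6.24795713 -1.28671576  5.52719975]
```

View pics/z12.png

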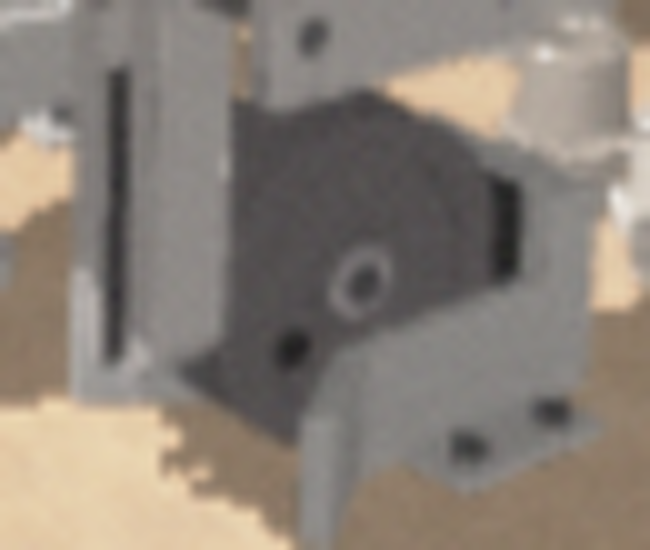

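Run:
```python
from ov import *
np.set_printoptions(suppress=True,precision=4)
g=load('side12')
e=np.array([np.cos(.14),np.sin(.14)]);n=np.array([-e[1],e[0]]);S=np.array([.622,.004])
p=onz(g,280+36.2-.5,190+28.3-.5,.04)[:2]+.015*n;print(p,(p-S)@e,(p-S)@n)
for w in((.622,.004,.14),(.622,.004,.10),(.622,.007,.09)):
    overlay(g,(280,345,190,245),6,(.622,.004,.14),'pics/a%d.png'%int(w[2]*100+w[1]*1e5),w)
import glob
L=[cv2.imread(x) for x in('pics/a414.png','pics/a410.png','pics/a709.png')]
c=np.hstack(L);cv2.imwrite('pics/a.png',cv2.resize(c,(800,int(c.shape[0]*800/c.shape[1]))))
# hole angle using face plane intersection
def onface(u,v,c,yaw):
    nn=np.array([-np.sin(yaw),np.cos(yaw),0]);o,d=ray(g,u,v);q=o+d*((c-o)@nn)/(d@nn);return q
c=np.r_[p-.015*n,.04]
q=onface(280+29.2-.5,190+34.7-.5,c,.1)-c;print(q,np.degrees(np.arctan2(q[:2]@e,q[2])))
```

```text
[0.6213 0.0052] -0.0004767204378962897 0.0012949396286205334
[-0.0195 -0.002  -0.0098] -116.49675094046728
```

View pics/a.png

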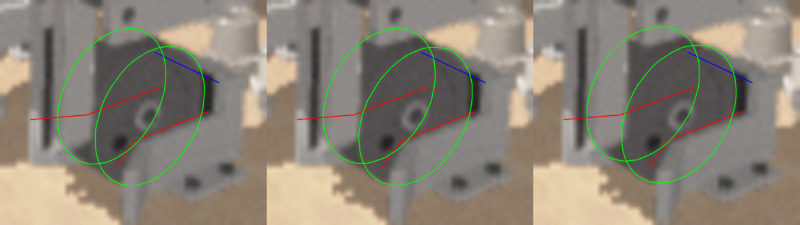

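Request:
move_arm([
  {"rotation": [0, 0, 0], "travel": [0, 0, 0.1], "gripper": 0.6},
  {"rotation": [0, 0, 0], "travel": [0, 0, 0.1], "gripper": 0.6},
  {"rotation": [0, 0, 0], "travel": [0, 0, 0.1], "gripper": 0.6},
  {"rotation": [0, 0, 0], "travel": [0, 0, 0.3], "gripper": 0.6},
  {"rotation": [0, 0, 0], "travel": [0, 0, 0.6], "gripper": 0.6},
])

```text
t: 10.72
tool_pos: [0.5651, -0.0005, 0.0307]
ee_rot: [0.481, 0.52, -0.518, -0.479]
ft_force: [-0.1, -0.7, 0.3]
grip_width: 0.0063
```

```bash
python3 chk.py 13;  python3 - <<'E'
from ov import *
g=load('side13');cv2.imwrite('pics/z13.png',cv2.resize(g['image'][190:245,280:345],None,fx=10,fy=10,interpolation=cv2.INTER_CUBIC))
E
```

```text
10.8167 [ 0.5628 -0.0003  0.0305] [-0.2822 -0.558  -0.6359] [-0.     -0.0619  0.0003]
```

View pics/z13.png

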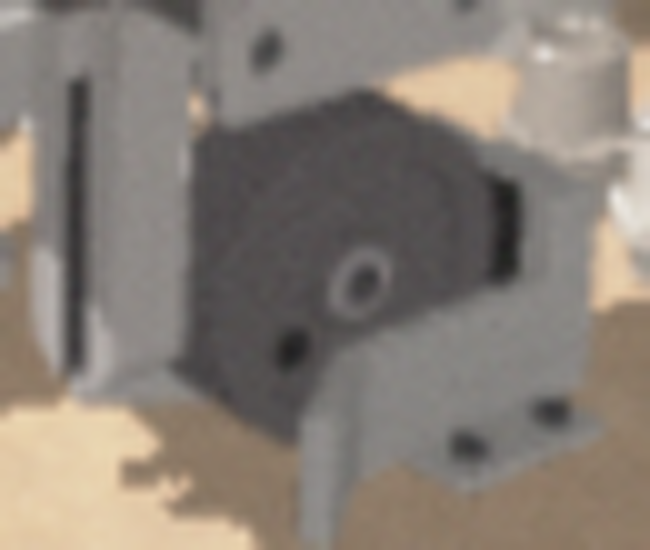

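Wheel did not move on release (hub still at about (362,283), hole at (292,347) in the crop). I'll back away and up for a clear look.

Request:
move_arm([
  {"rotation": [0, 0, 0], "travel": [0, 0, 2], "gripper": 0.6},
  {"rotation": [0, 0, 0], "travel": [0, 0, 4], "gripper": 0.6},
  {"rotation": [0, 0, 0], "travel": [0, -1, 4], "gripper": 0.6},
  {"rotation": [0, 0, 0], "travel": [0, -3, 2.5], "gripper": 0.6},
  {"rotation": [0, 0, 0], "travel": [0, -3.5, 2], "gripper": 0.6},
])

```text
t: 11.23
tool_pos: [0.4139, -0.0111, 0.1042]
ee_rot: [-0.478, -0.518, 0.52, 0.482]
ft_force: [0.3, 0.2, -0.1]
grip_width: 0.0059
```

Request:
move_arm([
  {"rotation": [0, 0, 0], "travel": [0, -3.5, 2], "gripper": 0.6},
  {"rotation": [0, 0, 0], "travel": [0, -3.5, 2], "gripper": 0.6},
  {"rotation": [0, 0, 0], "travel": [0, -2, 2], "gripper": 0.6},
  {"rotation": [0, 0, 0], "travel": [0, 0, 1], "gripper": 0.6},
  {"rotation": [0, 0, 0], "travel": [0, 0, 0], "gripper": 0.6},
])

```text
t: 11.65
tool_pos: [0.348, -0.0172, 0.1963]
ee_rot: [0.481, 0.52, -0.518, -0.479]
ft_force: [0.1, 0.6, -0.6]
grip_width: 0.006
```

```bash
python3 chk.py 14
python3 - <<'E'
from ov import *
np.set_printoptions(suppress=True,precision=4)
f=load('top14');g=load('side14')
for o in fitwheel([f,g],[(260,320,110,190),(285,345,190,245)],guess=(.622,.005,.04,.14)): print(o[0],np.degrees(o[0][3]),o[1],o[2])
for o in fitwheel([f,g],[(170,205,200,245),(205,240,180,215)],.027,.026,(.4887,.2163,.027,0)): print('small',o[0],np.degrees(o[0][3]),o[1],o[2])
overlay(f,(255,325,105,195),5,(.622,.004,.14),'pics/b1.png',(.622,.005,.13))
a=cv2.imread('pics/b1.png');b=cv2.resize(g['image'][185:245,275:345],None,fx=6,fy=450/60,interpolation=cv2.INTER_CUBIC)
cv2.imwrite('pics/b.png',np.hstack([a,b]))
E
```

```text
11.75 [ 0.3491 -0.0172  0.1947] [ 0.0719  0.5395 -0.0789] [ 0.0003 -0.0622  0.0003]
[0.6236 0.0069 0.0397 0.0496] 2.8410895784144077 0.008421254942127816 2539
[0.6233 0.0065 0.0402 0.1173] 6.720513792979533 0.008079939467458677 1239
[0.6238 0.0069 0.0389 0.0192] 1.1010334565624367 0.008443033099452709 1300
small [ 0.4887  0.2162  0.0264 -0.0639] -3.660089141501625 0.0022305383021571264 733
small [ 0.4882  0.2155  0.0267 -0.0691] -3.9572464136445054 0.0011991908712325097 381
small [ 0.4897  0.2164  0.0256 -0.0613] -3.513901319527124 0.0028292775382861403 352
```

View pics/b.png

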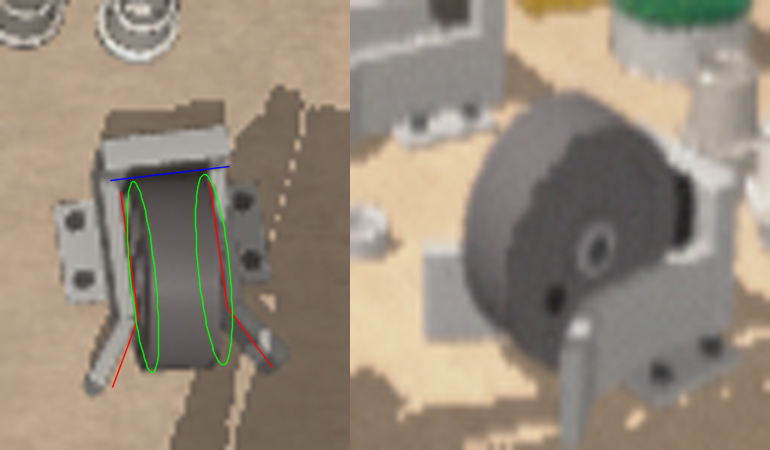

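Run:
```python
from h import *
s=sense();print(s['t'],abs(s['joint_vel']).max());print(finish_job())
```

```text
11.75 0.03100196353893126
the job is handed in; nothing more can be done
None
```

I rolled the larger wheel into its dock, left it standing against the back stop, and handed the job in after 11.75 s. It was pushed from behind by the nearly shut fingers at up to about 0.036 m/s, slower through the lead-ins and at the stop.

**On the way in:** the wheel drifted several millimetres left of the dock's centre line and touched the left lead-in. I slowed down and turned the fingers about 3.4° to help it straighten. The highest force I read there was about 8 N.

**At the stop:** the fingers stopped moving forward and the push force rose to about 8 N. I eased off and backed away, and the hub and hole stayed put in the pictures.

**Last checks**
- **Position:** the wheel stands upright, with its centre about 0 to 2 mm from the seat along the dock, 1 to 3 mm off sideways, and 40 mm up. That is as close as the camera calibration allows.
- **Small wheel:** it has not moved, to within 0.1 mm between the first and last pictures.
- **Arm:** it is clear of everything.

**Disagreements**
- **Wheel heading:** the depth fits first gave 10° to 12.5° and the outline fit 8.6°; the drift I saw suits the larger figure. The final fits also disagree, 6.7° from the top view and 1.1° from the side view, against 8° for the dock.
- **Dock position:** the two views differed by about 3 mm sideways, and the final picture puts its centre about 2 mm left of my estimate.
- **Distance rolled:** the hole suggests about 170 mm, against about 160 mm travelled. I put this down to how roughly the hole can be read at that angle, but it means I could not prove to the millimetre that it never slid.

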